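# Fit the C-clip on the specimen stage spindle

### The arm

A 6-joint arm with a two-finger parallel gripper is mounted at the origin on the work surface. World frame = base frame: x ahead of the robot, y to its left, z up, the work surface at z = 0. Lengths are in m, angles in rad, forces in N, time in s.
With the tool pointing down it reaches from about 0.3 to 0.875 m from the base axis. Payload 6.4 kg.
Tool frame: the origin (TCP) lies on the centre line of the jaws, within the pads' length; the fingertips stand ctrl.nose_length ahead of it and the grasp point (between the pads) lies 6 mm ahead of it (ctrl.nose_length is the distance from the TCP to the fingertips, in m); x points along the fingers, y is the direction in which the jaws open and shut, and the axes are right-handed (so a half turn about x gives the same grasp; the last joint's range is limited). The gripper opens to 85 mm and grips with 20 to 120 N. Pads are 22 mm wide; open, the fingers measure 114 mm over their backs; the gripper's body (76 mm by 85 mm) begins 54 mm behind the grasp point. The pads swing forward as they close: fully open they stand 13 mm farther back than shut.
Start: joints at [-1.324, 0.181, 1.607, -0, 1.354, -0.206], TCP at [0.252, -0.517, 0.256] pointing down, gripper open.
Joint ranges: [-2.99, 2.99], [-0.89, 2.07], [0.3, 2.58], [-1.14, 4.28], [0, 2.63], [-3.12, 3.12]. Speed limits (rad/s): [2.57, 2.57, 3.01, 3.14, 3.14, 3.14].

### API

Orientations are given as a unit quaternion [w, x, y, z].
In Python, from bench import telemetry, cams, workorder, spotter, ctrl gives the robot as it stands. The module is installed in compiled form; this text tells all that it offers.
- The arm moves only by the tool servo_tool, never from a script. Its argument "targets" is one flat list of numbers, 4 for each row, row after row: the shift along the tool's x, y, z in mm, then the turn about the tool's x in rad. A call has exactly 5 rows; each row shifts and turns the commanded pose from where the row before left it, along the tool's axes as they then stand; what a row does not reach is not made up. A row lasts 1/10 s, in which the tool goes at most 50 mm and 8.59 degrees, less where a joint would pass 70% of its speed; a pose out of reach is approached as far as the arm can. A call is refused whole if a number of a shift passes 50 or a number of a turn 0.15, either way. A call with a gripper value outside its range is refused whole. "fingers" is the finger opening in mm, from 0 to 85.4, set as the call begins (left out, the last holds). The fingers move at their own pace and stop on an object; the grip force is fixed at half the most. Time passes only in rows, so rows that do not move let the fingers close, or fill a call up. It gives the time, the measured TCP pose, the force and the opening at its end, in the units of the state.
- telemetry.get_obs(): the state, without advancing time (a new reading comes with each control period).
- cams.camera(name): name is "scene" or "side" or "wrist"; returns (picture, depth): 480x640x3 uint8, blue, green, red; 480x640 float32, m along the optical axis (not along the pixel's ray), 0 where there is no reading.
- cams.camera_params(name): a dict with "intrinsics" (3x3 intrinsics, pixels), "R" (3x3) and "t" (3): a world point X has camera coordinates R X + t; the wrist camera has in their place "mount" (4x4, takes a point from camera to tool coordinates, whose origin is the TCP and whose axes are the tool frame's). Camera axes: x right, y down, z forward; pixel columns grow to the right and rows downward; lengths in m; the calibration is good to about 2 mm. A picture is of the moment at which its call begins: read the wrist's pose just before it. camera_params takes no time and is no camera call.
- workorder.hand_in(): hands the job in, once; it reports no verdict.
Trained networks look in the newest picture that a camera, given by its name, has taken for a name from the list of things; names that differ only in an ending like _2 or _b are one class to them, and where a whole thing is asked for, a point or a joint stands for the part that bears it (a point fixed in the world has none). Each returns a list of dicts, best first, with "score" (0 to 1); they miss things now and then, are a little off and sometimes report something else, mostly with a low value. They report only what shows in the picture. A call takes as long as a camera call.
- spotter.search_frame(camera, thing): "pixel" ([column, row] in pixels, amid what is visible of it).
The state is a dict: "time_s": time; "q": joint angles; "dq": joint speeds; "joint_efforts": joint torques, N m; "eef_pos": TCP position; "eef_rot": TCP orientation; "wrist_force": force on the tool from outside, world axes, zero at the start; "torque": the same for the moment, N m; "opening": opening from 0.0 (shut) to 1.0 (fully open).
Only numpy, scipy, OpenCV 4.12 (cv2) and the standard library are available. Lean on these libraries where they do the work, as an engineer would, in place of code of your own. Each camera call takes 0.05 s, during which the arm holds its last target.

### The job

Take the brass C-clip with the red tab out of the rack and press it, gap down, over the steel rod of the specimen stage, between the black block and the spring-loaded drum, until the drum's nose has snapped into the clip's recess and the clip bears firmly down on the rod, but without forcing it. Then let go of it, and leave the steel clip with the blue tab in the rack and the other things on the bench where they are.

Things in the scene. Friction and masses are not known exactly. Their poses are not given: they have to be found in the camera images.
- clip_grip (a point): Centre of the red tab of the brass C-clip, where to grasp it, firmly (about 40 N). Tab: 30 mm wide (x), 10 mm thick (y), reaching 18 mm above and 28 mm below this point. The clip stands upright, z up, gap and two prongs down: 104 mm tall in all (prong tips 86 mm below this point), 48 mm wide, 9 mm thick, about 130 g.
- clip_bore (a point): Centre of the round end (radius 7.75 mm) of the clip's gap, 52 mm below clip_grip, 34 mm above the prong tips; axes as clip_grip. Gap 15.5 mm wide, open downward. The lowest 16 mm of the prongs taper from 9 to 3.5 mm thick on both faces. The +y face has the recess, 30 mm across, 4 mm deep, closed below by a ledge; it must face the drum.
- clip: The brass clip with the red tab itself; origin midway between the prong tips (86 mm below clip_grip), z up, y through its thickness towards the recessed face.
- spare_grip (a point): Centre of the blue tab of the steel clip that stands in the other slot of the rack; same outer shape as the brass one but a 9 mm gap, too narrow for the rod. Leave it there.
- rack: Fixed grey rack, 80 x 150 mm, 30 mm high, origin at the centre of its underside. Two slots along its x lie 40 mm either side of the origin along y. The clips stand 24 mm deep in them with about 1.2 mm play each side, prong tips 6 mm above the bench, recessed faces to the rack's +y. The brass clip may be in either slot.
- stage: Fixed black specimen stage, z up; origin on the bench straight under the middle of the seated clip's thickness. The steel rod, 12 mm diameter, runs level along the stage's y straight above the origin. Its height is set by an adjustable column and is NOT given by this pose: the rod's axis lies anywhere from 90 to 120 mm above the bench, block and drum with it.
- drum (a joint): How far the sprung drum is pushed back (stage +y), m. 0 empty (3 mm gap from nose to block); 0.006 while the clip's full thickness passes; back to about 0.002 once the nose has snapped into the recess, in the last 1 to 4 mm of the way. Spring 3 to 4.2 N; pressing in takes some 2 to 10 N, more as the prongs enter, until the rod stops the clip; bear down on it with about 10 to 15 N; 30 N is too much.
- eyepiece_c (a point): Black eyepiece standing on the bench, 34 mm diameter, 54 mm tall; point half-way up.
- vial_c (a point): Amber sample jar, 28 mm diameter, 55 mm tall; point half-way up.
- vial2_c (a point): Clear sample jar, 28 mm diameter, 55 mm tall; point half-way up.
- driver: Screwdriver lying on the bench, 150 mm long.
- pencil: Red pencil lying on the bench, 150 mm long, 8 mm thick.
- dish: Shallow glass dish on the bench, 90 mm diameter, 16 mm high.
- stage_block (a point): Point of the stage at bench level, straight under the middle of the fixed black block on the -y side. The block's face towards the clip lies 4.5 mm from the stage origin; it is 36 mm wide (x), 26 mm thick (y), its bevelled top 18 mm above the rod's axis.
- stage_drum (a point): Point of the stage at bench level, straight under the knurled ring of the sprung drum on the +y side: a round nose of 24 mm diameter with bevelled rim, then a knurled ring of 38 mm diameter from 19 mm out. Under the rod a bar's top lies 42 mm below the axis. With the clip fully home the rod bears on the round end of the gap, clip_bore then 2 mm below the rod's axis.

How it is judged:
By the outcome, as a careful person would: the job done as asked, in the order asked, and still so for the second after the job is handed in, with the robot touching nothing.
It also fails if it takes over 67 s, if anything falls off the work surface, if the arm or the gripper's body presses on something with over 40 N, if the wrist force passes 120 N, or if a joint passes its speed limit or range.

## Working session

There is one attempt and no reset: what is moved stays moved. The work goes in short steps, Python scripts to look and compute and a tool call to move; the robot and the scene stay as the last step left them, time stands still between calls to the robot, and variables do not carry over. Pictures are saved under pics/ and viewed, and the job is handed in when it is done.

Besides the shell and the picture viewer there is one more tool, called after ">>>" as a command line: name --argument value ..., lists and objects as JSON in quotes. servo_tool: Moves the arm, as the interface text tells. Its arguments: {"type":"object","properties":{"targets":{"type":"array","items":{"type":"number"}},"fingers":{"type":"number"}},"required":["targets"]}

```bash
mkdir -p pics; python3 - <<'E'
from bench import telemetry,cams,workorder,spotter,ctrl
import cv2,numpy as np
o=telemetry.get_obs();print({k:np.round(v,4) for k,v in o.items()},ctrl.nose_length)
for n in("scene","side"):
    p,d=cams.camera(n);cv2.imwrite(f"pics/{n}0.png",p);np.save(f"{n}0.npy",d)
    print(n,{k:np.round(v,4).tolist() for k,v in cams.camera_params(n).items()})
    for t in["clip_grip","spare_grip","rack","stage","drum","stage_block"]:
        print(t,[(np.round(r["pixel"]).tolist(),round(r["score"],2)) for r in spotter.search_frame(n,t)][:3])
print({k:np.round(v,4).tolist() for k,v in cams.camera_params("wrist").items()})
print(telemetry.get_obs()["time_s"])
E
```

```text
{'time_s': np.float64(0.0), 'q': array([-1.3243,  0.1816,  1.608 , -0.    ,  1.3538, -0.2063]), 'dq': array([-0.0007, -0.0004, -0.0002, -0.0024, -0.0006,  0.0013]), 'joint_efforts': array([ 1.80000e-03, -4.44872e+01, -3.51334e+01, -2.00000e-04,
        9.10000e-03, -0.00000e+00]), 'eef_pos': array([ 0.2514, -0.5165,  0.2554]), 'eef_rot': array([-0.1581, -0.689 , -0.1594,  0.6891]), 'wrist_force': array([-0.137 , -0.4883, -0.8732]), 'torque': array([ 0.0153, -0.0517, -0.0267]), 'opening': np.float64(1.0011)} 0.025
scene {'intrinsics': [[476.9556, 0.0, 321.2451], [0.0, 476.9556, 244.0135], [0.0, 0.0, 1.0]], 'R': [[0.6798, 0.7334, 0.0029], [0.494, -0.455, -0.741], [-0.5421, 0.5052, -0.6715]], 't': [-0.3564, -0.2406, 1.4303]}
clip_grip [([399.0, 196.0], 0.85)]
spare_grip [([380.0, 207.0], 0.62)]
rack [([388.0, 219.0], 0.83)]
stage [([306.0, 279.0], 0.88), ([321.0, 370.0], 0.7)]
drum [([310.0, 245.0], 0.62)]
stage_block [([309.0, 279.0], 0.96)]
side {'intrinsics': [[434.8881, 0.0, 316.446], [0.0, 434.8881, 243.9105], [0.0, 0.0, 1.0]], 'R': [[-0.8859, -0.4638, 0.0035], [-0.2923, 0.5524, -0.7806], [0.3601, -0.6926, -0.625]], 't': [0.4741, 0.2451, 0.6396]}
clip_grip [([228.0, 356.0], 0.8)]
spare_grip [([265.0, 325.0], 0.82)]
rack [([249.0, 369.0], 0.92)]
stage [([320.0, 250.0], 0.63)]
drum [([321.0, 208.0], 0.53), ([225.0, 358.0], 0.5)]
stage_block [([317.0, 247.0], 0.86), ([209.0, 251.0], 0.69)]
{'intrinsics': [[405.3907, 0.0, 318.0346], [0.0, 405.3907, 238.1998], [0.0, 0.0, 1.0]], 'mount': [[-0.0001, -0.3085, 0.9512, -0.1176], [1.0, -0.0003, 0.0, -0.0008], [0.0003, 0.9512, 0.3085, -0.0793], [0.0, 0.0, 0.0, 1.0]]}
0.7
```

View pics/scene0.png

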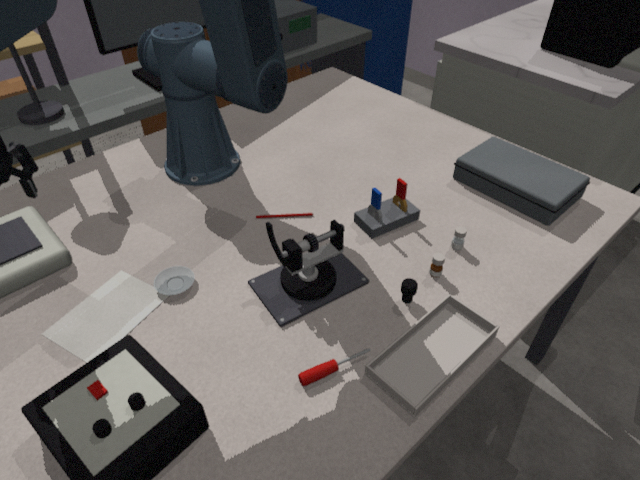

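View pics/side0.png

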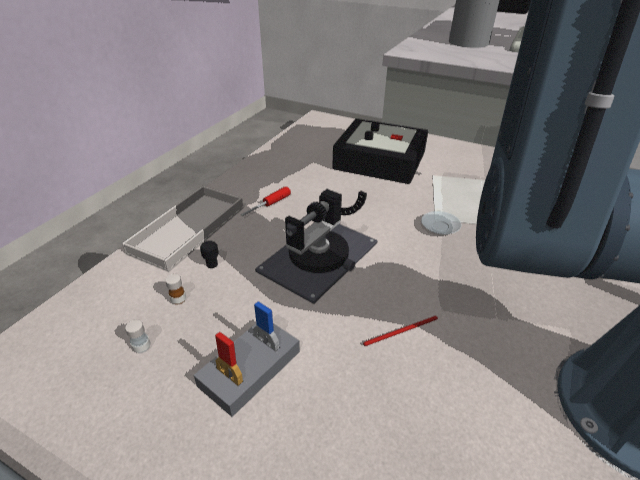

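```bash
cat >h.py <<'E'
import numpy as np,cv2
from bench import telemetry,cams,workorder,spotter,ctrl
from scipy.spatial.transform import Rotation as Ro
def cloud(n,d,wp=None):
    c=cams.camera_params(n);K=np.array(c["intrinsics"])
    v,u=np.mgrid[0:480,0:640]
    P=np.stack([(u-K[0,2])/K[0,0]*d,(v-K[1,2])/K[1,1]*d,d],-1)
    if n=="wrist":
        M=np.array(c["mount"]);p,q=wp
        T=P@M[:3,:3].T+M[:3,3]
        return T@Ro.from_quat(np.roll(q,-1)).as_matrix().T+p
    return (P-np.array(c["t"]))@np.array(c["R"])
E
python3 - <<'E'
from h import *
for n in("scene","side"):
    d=np.load(n+"0.npy");W=cloud(n,d);im=cv2.imread(f"pics/{n}0.png").astype(int)
    ok=d>0
    b,g,r=im[...,0],im[...,1],im[...,2]
    z=W[...,2]
    red=(r>120)&(g<70)&(b<70)&(z>.03)&(z<.2)&ok
    blue=(b>120)&(r<80)&(g<110)&(z>.03)&(z<.2)&ok
    for nm,m in(("red",red),("blue",blue)):
        nl,L,s,c=cv2.connectedComponentsWithStats(m.astype(np.uint8))
        for i in range(1,nl):
            if s[i,4]>15: q=W[L==i];print(n,nm,s[i],np.median(q,0).round(4),q.min(0).round(3),q.max(0).round(3))
    # bench z
    print("bench",[W[v,u].round(4).tolist() for u,v in((450,180),(250,150),(220,300),(400,300))])
    for u,v in ({"scene":[(388,214),(320,262),(310,272),(335,236),(293,254),(272,240)],"side":[(230,395),(270,355),(317,215),(295,235),(330,205),(305,290)]}[n]): print((u,v),W[v,u].round(4))
    # rack top
    m=ok&(abs(z-.03)<.006)&(abs(W[...,0]-.4)<.6)
    u0,v0,u1,v1={"scene":(345,190,425,240),"side":(190,310,305,412)}[n]
    mm=np.zeros_like(m);mm[v0:v1,u0:u1]=m[v0:v1,u0:u1]
    rc=cv2.minAreaRect(W[mm][:,:2].astype(np.float32));print("rack",mm.sum(),rc)
    u0,v0,u1,v1={"scene":(260,215,350,300),"side":(250,180,370,270)}[n]
    mm=np.zeros_like(m);mm[v0:v1,u0:u1]=(ok&(z>.06)&(z<.2))[v0:v1,u0:u1]
    print(mm.sum(),W[mm].min(0),W[mm].max(0))
    np.save(f"st_{n}.npy",W[mm])
    u0,v0,u1,v1={"scene":(240,215,375,325),"side":(250,180,385,310)}[n]
    cv2.imwrite(f"pics/{n}_crop.png",cv2.resize(cv2.imread(f"pics/{n}0.png")[v0:v1,u0:u1],None,fx=5,fy=5,interpolation=cv2.INTER_CUBIC))
E
```

```text
scene red [398 179   8   6  19] [0.5579 0.2379 0.1091] [0.546 0.231 0.108] [0.571 0.244 0.113]
scene red [100 384   7   9  20] [ 0.5882 -0.5457  0.0819] [ 0.576 -0.548  0.08 ] [ 0.593 -0.543  0.084]
scene blue [373 188   8   6  19] [0.5412 0.1649 0.1091] [0.529 0.158 0.106] [0.553 0.169 0.111]
bench [[0.5517, 0.4812, -0.0031], [0.0308, 0.1535, -0.0015], [0.4863, -0.2643, -0.0021], [0.7521, 0.0214, -0.0002]]
(388, 214) [0.5599 0.197  0.0301]
(320, 262) [ 0.6009 -0.075   0.07  ]
(310, 272) [ 0.593  -0.0969  0.0488]
(335, 236) [ 0.5933 -0.0242  0.1089]
(293, 254) [ 0.5896 -0.1383  0.1263]
(272, 240) [ 0.5242 -0.1403  0.1221]
rack 958 ((0.5510831475257874, 0.2038840353488922), (0.15353772044181824, 0.08613063395023346), 79.08679962158203)
2081 [ 0.50116378 -0.15108834  0.06055501] [ 0.61216241 -0.00323386  0.15657782]
side red [216 333  20  33 213] [0.5428 0.2428 0.1048] [0.54  0.235 0.062] [0.569 0.249 0.11 ]
side blue [255 302  19  32 166] [0.5277 0.1678 0.1049] [0.525 0.161 0.059] [0.553 0.173 0.111]
bench [[0.4127, -0.5317, 0.0008], [1.9007, -1.6475, -0.7517], [0.6824, 0.1066, -0.0002], [0.3853, -0.0514, -0.0012]]
(230, 395) [0.5331 0.2721 0.0286]
(270, 355) [0.5199 0.186  0.0283]
(317, 215) [ 0.5735 -0.0748  0.1166]
(295, 235) [ 0.5864 -0.0129  0.1061]
(330, 205) [ 0.5652 -0.1136  0.1191]
(305, 290) [0.5509 0.0165 0.0078]
rack 3399 ((0.5486196279525757, 0.20424720644950867), (0.15172331035137177, 0.08241977542638779), 78.54618835449219)
2332 [ 0.50151748 -0.14714157  0.06053451] [ 0.60924951 -0.00174929  0.15522567]
```

```bash
python3 - <<'E'
import cv2
im=cv2.imread("pics/side0.png")[290:415,185:310]; cv2.imwrite("pics/rk_side.png",cv2.resize(im,None,fx=4.6,fy=4.6,interpolation=cv2.INTER_CUBIC))
E
```

```text
(no output)
```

View pics/scene_crop.png

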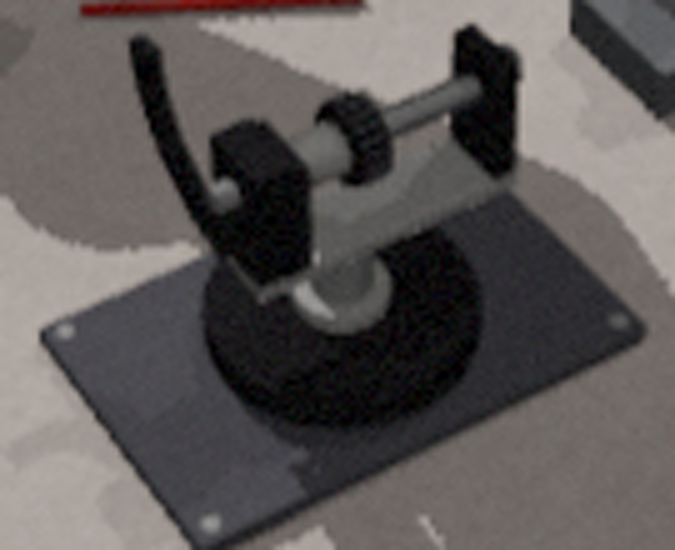

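View pics/side_crop.png

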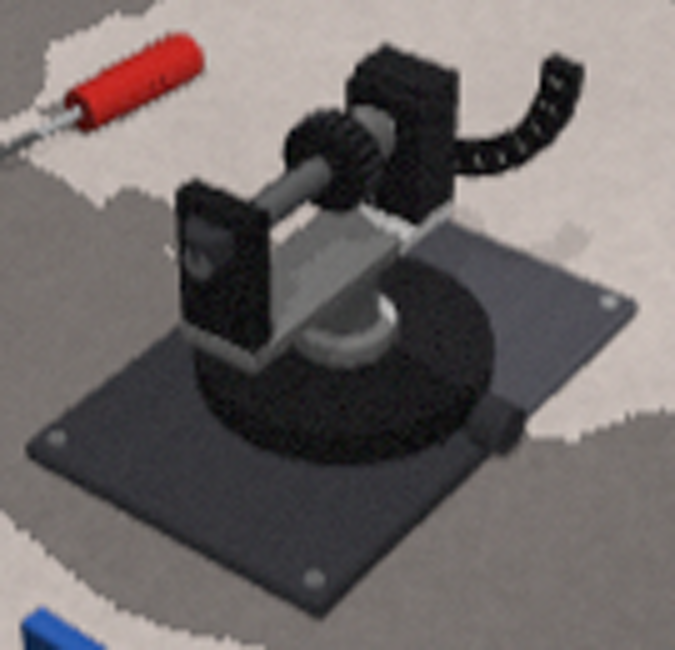

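View pics/rk_side.png

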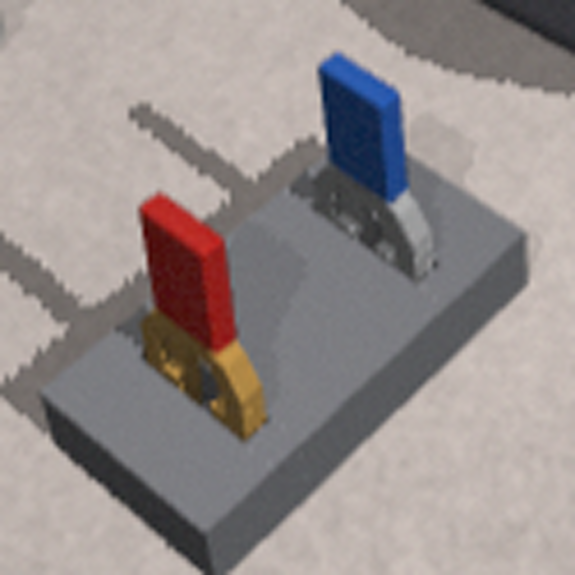

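```bash
python3 - <<'E'
from h import *
o=telemetry.get_obs();R=Ro.from_quat(np.roll(o["eef_rot"],-1)).as_matrix();print(R.round(4))
for n in("scene","side"):
    d=np.load(n+"0.npy");W=cloud(n,d);im=cv2.imread(f"pics/{n}0.png").astype(int)
    u0,v0,u1,v1={"scene":(240,215,375,325),"side":(250,180,385,310)}[n]
    w=W[v0:v1,u0:u1].reshape(-1,3);c=im[v0:v1,u0:u1].reshape(-1,3)
    dark=(c.max(1)<75)&(w[:,2]<.02)&(w[:,2]>.003)
    p=w[dark][:,:2].astype(np.float32);print(n,"plate",cv2.minAreaRect(p),len(p),np.median(w[dark][:,2]))
    q=W[v0:v1,u0:u1].reshape(-1,3)
    # project along candidate axis, profile of max z and x-extents vs y
    for a in np.arange(-.15,.0,.01):
        s=q[(abs(q[:,1]-a)<.005)&(q[:,2]>.055)&(q[:,0]>.53)]
        if len(s)>3: print(round(a,3),len(s),"zmax",s[:,2].max().round(4),"x",s[:,0].min().round(3),s[:,0].max().round(3), "x of top",np.median(s[s[:,2]>s[:,2].max()-.004][:,0]).round(4))
E
```

```text
[[-0.      0.4375 -0.8992]
 [ 0.     -0.8992 -0.4375]
 [-1.     -0.     -0.    ]]
scene plate ((0.5487346649169922, -0.04979294538497925), (0.2714121341705322, 0.36119410395622253), 39.6792106628418) 2224 0.008795231609678138
-0.15 68 zmax 0.1237 x 0.536 0.577 x of top 0.572
-0.14 360 zmax 0.1376 x 0.53 0.593 x of top 0.5765
-0.13 159 zmax 0.1366 x 0.53 0.595 x of top 0.5765
-0.12 119 zmax 0.1384 x 0.558 0.596 x of top 0.5731
-0.11 74 zmax 0.1303 x 0.561 0.598 x of top 0.5796
-0.1 109 zmax 0.1312 x 0.57 0.599 x of top 0.5824
-0.09 194 zmax 0.1396 x 0.563 0.602 x of top 0.5822
-0.08 123 zmax 0.1382 x 0.564 0.602 x of top 0.5838
-0.07 72 zmax 0.1251 x 0.57 0.603 x of top 0.5858
-0.06 79 zmax 0.1247 x 0.575 0.605 x of top 0.5864
-0.05 92 zmax 0.124 x 0.569 0.607 x of top 0.5897
-0.04 87 zmax 0.1252 x 0.571 0.609 x of top 0.5901
-0.03 173 zmax 0.1385 x 0.572 0.611 x of top 0.604
-0.02 220 zmax 0.1404 x 0.573 0.612 x of top 0.5972
-0.01 23 zmax 0.1375 x 0.575 0.601 x of top 0.5826
side plate ((0.6462335586547852, -0.09102819859981537), (0.2236049473285675, 0.3031032681465149), 83.82168579101562) 2308 0.008662940625363276
-0.15 6 zmax 0.1342 x 0.545 0.588 x of top 0.5878
-0.14 127 zmax 0.1358 x 0.532 0.589 x of top 0.5741
-0.13 143 zmax 0.136 x 0.531 0.591 x of top 0.573
-0.12 236 zmax 0.1367 x 0.554 0.593 x of top 0.5662
-0.11 184 zmax 0.1318 x 0.555 0.587 x of top 0.5644
-0.1 91 zmax 0.1292 x 0.559 0.596 x of top 0.5727
-0.09 114 zmax 0.1373 x 0.56 0.597 x of top 0.5785
-0.08 248 zmax 0.1376 x 0.561 0.598 x of top 0.5789
-0.07 149 zmax 0.1356 x 0.563 0.601 x of top 0.5777
-0.06 84 zmax 0.1239 x 0.565 0.595 x of top 0.5819
-0.05 79 zmax 0.1235 x 0.566 0.595 x of top 0.5836
-0.04 58 zmax 0.1228 x 0.568 0.59 x of top 0.5844
-0.03 23 zmax 0.1365 x 0.569 0.605 x of top 0.6053
-0.02 173 zmax 0.1381 x 0.571 0.609 x of top 0.5931
-0.01 391 zmax 0.1381 x 0.572 0.608 x of top 0.5835
```

```bash
cat >plan.py <<'E'
from h import *
def pose():
    o=telemetry.get_obs();return o["eef_pos"],Ro.from_quat(np.roll(o["eef_rot"],-1)).as_matrix()
def yaw(R): # direction of tool y
    return np.arctan2(R[1,1],R[0,1])
def delta(goal,yg=None):
    p,R=pose()
    t=0
    if yg is not None:
        t=-((yg-yaw(R)+np.pi)%(2*np.pi)-np.pi) # + turn about tool x (down) = - world yaw
    c=np.asarray(goal)-p
    R2=Ro.from_rotvec([0,0,-t]).as_matrix()@R
    print("pos",p.round(4),"yaw",np.degrees(yaw(R)).round(2),"shift before turn mm",(R.T@c*1e3).round(1),"after turn",(R2.T@c*1e3).round(1),"turn",round(t,4), "t",telemetry.get_obs()["time_s"])
E
python3 -c "
from plan import *
delta([.577,-.115,.24],np.radians(-101))"
```

```text
pos [ 0.2516 -0.5171  0.2563] yaw -64.06 shift before turn mm [  16.3 -219.2 -468.5] after turn [  16.3 -456.8 -242.7] turn 0.6448 t 0.7
```

>>> servo_tool --targets '[0,0,0,0.129,0,0,0,0.129,0,0,0,0.129,0,0,0,0.129,0,0,0,0.129]' --fingers 40

```text
time_s: 1.2
eef_pos: [0.2516, -0.5171, 0.2563]
eef_rot: [0.07, -0.704, 0.07, 0.704]
wrist_force: [-0.5, -0.2, 0.7]
opening: 0.468
```

>>> servo_tool --targets '[1,-30,-16,0,1,-30,-16,0,1,-30,-16,0,1,-30,-16,0,1,-30,-16,0]'

```text
time_s: 1.7
eef_pos: [0.3594, -0.384, 0.2514]
eef_rot: [-0.068, 0.704, -0.068, -0.704]
wrist_force: [-0.1, 1.0, -0.0]
opening: 0.468
```

>>> servo_tool --targets '[1,-30,-16,0,1,-30,-16,0,1,-30,-16,0,1,-30,-16,0,1,-30,-16,0]'

```text
time_s: 2.2
eef_pos: [0.4667, -0.252, 0.2465]
eef_rot: [-0.068, 0.704, -0.068, -0.704]
wrist_force: [-0.2, -0.1, -0.3]
opening: 0.469
```

>>> servo_tool --targets '[1,-30,-16,0,1,-30,-16,0,1,-30,-16,0,1,-30,-16,0,1,-30,-16,0]'

```text
time_s: 2.7
eef_pos: [0.5739, -0.12, 0.2414]
eef_rot: [-0.068, 0.704, -0.068, -0.704]
wrist_force: [0.7, 0.2, 1.4]
opening: 0.47
```

>>> servo_tool --targets '[0,-7,-3,0,0,0,0,0,0,0,0,0,0,0,0,0,0,0,0,0]'

```text
time_s: 3.2
eef_pos: [0.5769, -0.116, 0.2415]
eef_rot: [-0.068, 0.704, -0.068, -0.704]
wrist_force: [0.4, -0.1, -0.2]
opening: 0.471
```

```bash
python3 - <<'E'
from plan import *
delta([.577,-.115,.24],np.radians(-101))
o=telemetry.get_obs();p,d=cams.camera("wrist");cv2.imwrite("pics/w1.png",p);np.savez("w1.npz",d=d,p=o["eef_pos"],q=o["eef_rot"])
E
```

```text
pos [ 0.5769 -0.116   0.2415] yaw -101.1 shift before turn mm [ 1.5 -1.   0.1] after turn [ 1.5 -1.   0.1] turn -0.0018 t 3.2
```

View pics/w1.png

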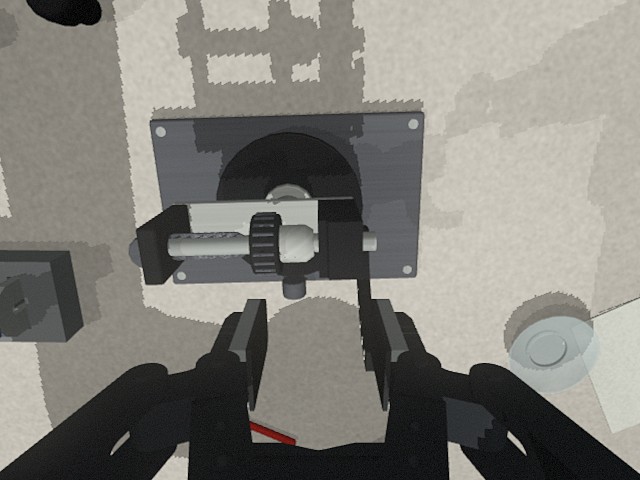

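```bash
python3 - <<'E'
from h import *
f=np.load("w1.npz");W=cloud("wrist",f["d"],(f["p"],f["q"]));im=cv2.imread("pics/w1.png")
cv2.imwrite("pics/w1c.png",cv2.resize(im[190:300,130:390],None,fx=3,fy=3,interpolation=cv2.INTER_CUBIC))
def box(u0,v0,u1,v1,z0,z1):
    w=W[v0:v1,u0:u1].reshape(-1,3);return w[(w[:,2]>z0)&(w[:,2]<z1)]
p=box(312,185,375,290,.125,.145);print("blocktop",len(p),np.percentile(p[:,2],[5,50,95]),cv2.minAreaRect(p[:,:2].astype(np.float32)),p.min(0),p.max(0))
# stage rows: bench plate
p=box(140,100,440,300,.003,.02);r=cv2.minAreaRect(p[:,:2].astype(np.float32));print("plate",len(p),r,np.median(p[:,2]))
# rod axis: columns
def rod(u0,u1,v0=225,v1=262,rad=.006):
    pts=[]
    for u in range(u0,u1,3):
        w=W[v0:v1,u];w=w[(w[:,2]>.1)]
        if len(w)<5: continue
        k=w[w[:,2]>w[:,2].max()-.003]
        pts.append([*np.mean(k[:,:2],0),w[:,2].max(),len(w)])
    return np.array(pts)
for a,b in((186,245),(284,312)):
    q=rod(a,b);print(q.mean(0).round(4),np.degrees(np.polyfit(q[:,1],q[:,0],1)[0]))
    # circle fit for all points
    w=W[225:262,a:b].reshape(-1,3);w=w[w[:,2]>.112]
    from scipy.optimize import least_squares
    R0=.006 if a<200 else .012
    def res(x):
        s=np.sin(x[2]);c=np.cos(x[2]); # axis dir (s,c)
        lat=(w[:,0]-x[0])*c-(w[:,1]+.115)*s
        return np.hypot(lat,w[:,2]-x[1])-R0
    s=least_squares(res,[.577,.118,.19],loss="soft_l1",f_scale=.001);print("cyl",s.x,np.degrees(s.x[2]),np.median(abs(s.fun)))
for r in(215,235,243,250): print(r,[(u,*W[r,u].round(4)) for u in(248,252,280,284,288,312,316,318,320,324,356,360,364)])
E
```

```text
blocktop 2806 [0.12972148 0.13588226 0.13718435] ((0.5729230046272278, -0.12925323843955994), (0.03680986911058426, 0.03655155375599861), 80.72139739990234) [ 0.55329906 -0.1471087   0.12501067] [ 0.5930208  -0.11020166  0.13857877]
plate 21319 ((0.5762293338775635, -0.09072452783584595), (0.23082733154296875, 0.15811727941036224), 80.04936218261719) 0.01003752185538248
[ 0.5931 -0.0587  0.1485 26.8   ] -40.86689726863892
cyl [0.57580034 0.11843028 0.15499128] 8.88034606614264 0.0005524110953937563
[ 0.6008 -0.1105  0.1992 36.3   ] -139.46315824484472
cyl [0.57416635 0.11774855 0.22131509] 12.680420642498925 0.0004576951379000778
215 [(248, np.float64(0.5914), np.float64(-0.0667), np.float64(0.0764)), (252, np.float64(0.5908), np.float64(-0.0695), np.float64(0.0759)), (280, np.float64(0.5955), np.float64(-0.0945), np.float64(0.1121)), (284, np.float64(0.5864), np.float64(-0.0921), np.float64(0.0761)), (288, np.float64(0.5857), np.float64(-0.0949), np.float64(0.0757)), (312, np.float64(0.5823), np.float64(-0.1118), np.float64(0.0752)), (316, np.float64(0.5824), np.float64(-0.1148), np
[... 2380 characters left out ...]
5), np.float64(0.1308)), (284, np.float64(0.5784), np.float64(-0.0948), np.float64(0.1307)), (288, np.float64(0.5779), np.float64(-0.0971), np.float64(0.1304)), (312, np.float64(0.5735), np.float64(-0.1108), np.float64(0.1258)), (316, np.float64(0.5721), np.float64(-0.113), np.float64(0.1231)), (318, np.float64(0.5717), np.float64(-0.1142), np.float64(0.1227)), (320, np.float64(0.5747), np.float64(-0.116), np.float64(0.132)), (324, np.float64(0.5742), np.float64(-0.1183), np.float64(0.1317)), (356, np.float64(0.5719), np.float64(-0.1369), np.float64(0.1356)), (360, np.float64(0.5716), np.float64(-0.1392), np.float64(0.136)), (364, np.float64(0.5656), np.float64(-0.1422), np.float64(0.1211))]
```

View pics/w1c.png

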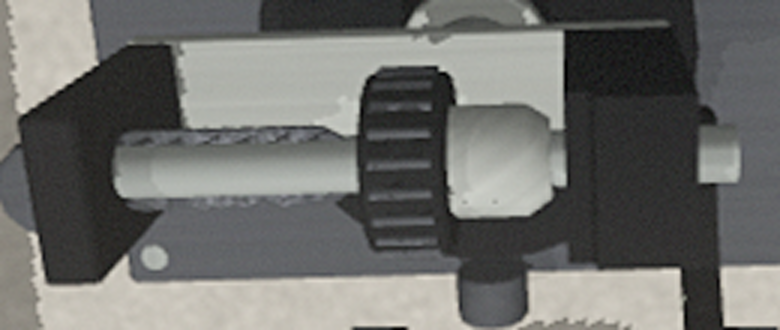

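```bash
python3 - <<'E'
from plan import *
delta([.556,.285,.24],np.radians(-101))
f=np.load("w1.npz");W=cloud("wrist",f["d"],(f["p"],f["q"]))
from scipy.optimize import least_squares
w=W[222:262,178:246].reshape(-1,3);w=w[(w[:,2]>.119)&(w[:,2]<.127)&(w[:,1]>-.075)&(w[:,1]<-.035)]
w2=W[222:270,284:311].reshape(-1,3);w2=w2[(w2[:,2]>.120)&(w2[:,2]<.133)&(w2[:,1]>-.111)&(w2[:,1]<-.096)]
w3=W[225:262,364:376].reshape(-1,3);w3=w3[(w3[:,2]>.119)&(w3[:,2]<.127)]
print(len(w),len(w2),len(w3),w3.mean(0))
A=np.vstack([w,w2,w3]);Rr=np.r_[np.full(len(w),.006),np.full(len(w2),.012),np.full(len(w3),.006)]
def res(x):
    s=np.sin(x[2]);c=np.cos(x[2]);lat=(A[:,0]-x[0])*c-(A[:,1]+.112)*s
    return np.hypot(lat,A[:,2]-x[1])-Rr
s=least_squares(res,[.577,.118,.19],loss="soft_l1",f_scale=.0005);print(s.x,np.degrees(s.x[2]))
n=[len(w),len(w2),len(w3)];i=np.cumsum([0]+n)
for k in range(3): print(np.median(s.fun[i[k]:i[k+1]]),np.median(abs(s.fun[i[k]:i[k+1]])))
E
```

```text
pos [ 0.577  -0.1159  0.2414] yaw -101.1 shift before turn mm [   1.3 -389.3   97.7] after turn [   1.3 -389.5   97.1] turn -0.0017 t 3.25
1490 856 216 [ 0.57116085 -0.14631263  0.12299562]
[0.57550697 0.11816635 0.1675725 ] 9.601197148084339
0.00032325187223537864 0.0005135158373168335
-0.00031107752476579407 0.00046745449621376275
5.896231755673836e-05 0.0003840718222368031
```

>>> servo_tool --targets '[0,-35,9,0,0,-35,9,0,0,-35,9,0,0,-35,9,0,0,-35,9,0]'

```text
time_s: 3.75
eef_pos: [0.5664, 0.0662, 0.2415]
eef_rot: [-0.068, 0.704, -0.068, -0.704]
wrist_force: [0.9, 0.3, -0.1]
opening: 0.467
```

>>> servo_tool --targets '[0,-35,9,0,0,-35,9,0,0,-35,9,0,0,-35,9,0,0,-35,9,0]'

```text
time_s: 4.25
eef_pos: [0.5558, 0.2467, 0.2415]
eef_rot: [-0.068, 0.704, -0.068, -0.704]
wrist_force: [0.4, -0.7, -0.5]
opening: 0.469
```

>>> servo_tool --targets '[0,-20,4,0,0,-19,3,0,0,0,0,0,0,0,0,0,0,0,0,0]'

```text
time_s: 4.75
eef_pos: [0.5567, 0.2843, 0.2413]
eef_rot: [0.068, -0.704, 0.068, 0.704]
wrist_force: [-0.8, -0.5, 0.5]
opening: 0.468
```

```bash
python3 - <<'E'
from plan import *
delta([.556,.285,.24],np.radians(-101))
o=telemetry.get_obs();p,d=cams.camera("wrist");cv2.imwrite("pics/w2.png",p);np.savez("w2.npz",d=d,p=o["eef_pos"],q=o["eef_rot"])
E
```

```text
pos [0.5567 0.2843 0.2413] yaw -101.07 shift before turn mm [ 1.3 -0.5  0.8] after turn [ 1.3 -0.5  0.8] turn -0.0013 t 4.75
```

View pics/w2.png

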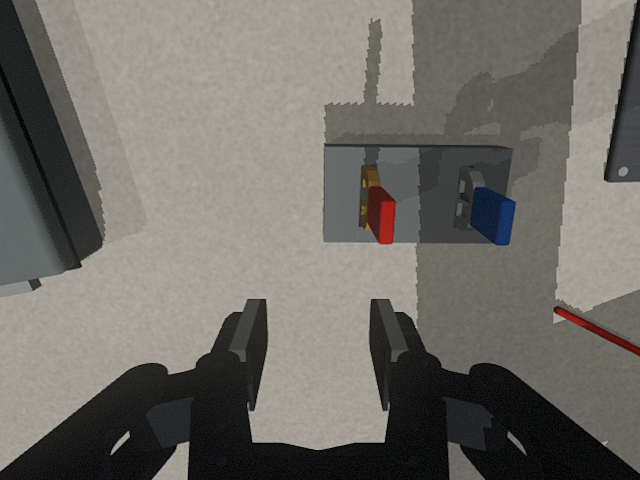

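```bash
python3 - <<'E'
from h import *
im=cv2.imread("pics/w2.png");cv2.imwrite("pics/w2c.png",cv2.resize(im[140:255,320:520],None,fx=4,fy=4,interpolation=cv2.INTER_CUBIC))
f=np.load("w2.npz");W=cloud("wrist",f["d"],(f["p"],f["q"]));i=im.astype(int)
z=W[...,2]
red=(i[...,2]>1.8*i[...,1])&(i[...,2]>1.8*i[...,0])&(i[...,2]>70);blu=(i[...,0]>1.5*i[...,1])&(i[...,0]>1.8*i[...,2])
for n,m in(("red",red),("blue",blu)):
    q=W[m&(z>.104)&(z<.118)];r=cv2.minAreaRect(q[:,:2].astype(np.float32));print(n,len(q),np.median(q[:,2]),r,q[:,:2].mean(0))
m=(abs(z-.03)<.005);m[:140]=0;m[255:]=0;m[:,:315]=0;m[:,530:]=0
print("rack",cv2.minAreaRect(W[m][:,:2].astype(np.float32)),m.sum(),np.median(z[m]))
E
```

```text
red 667 0.1097470336507588 ((0.5572891235351562, 0.2403760552406311), (0.009480671025812626, 0.028977351263165474), 78.60305786132812) [0.55765852 0.24052677]
blue 765 0.10964385704128543 ((0.5420840382575989, 0.16652056574821472), (0.009525607340037823, 0.029237961396574974), 78.59307098388672) [0.54284555 0.16710692]
rack ((0.5491560697555542, 0.20474302768707275), (0.150600865483284, 0.0806136503815651), 78.32304382324219) 13197 0.030044039584454063
```

View pics/w2c.png

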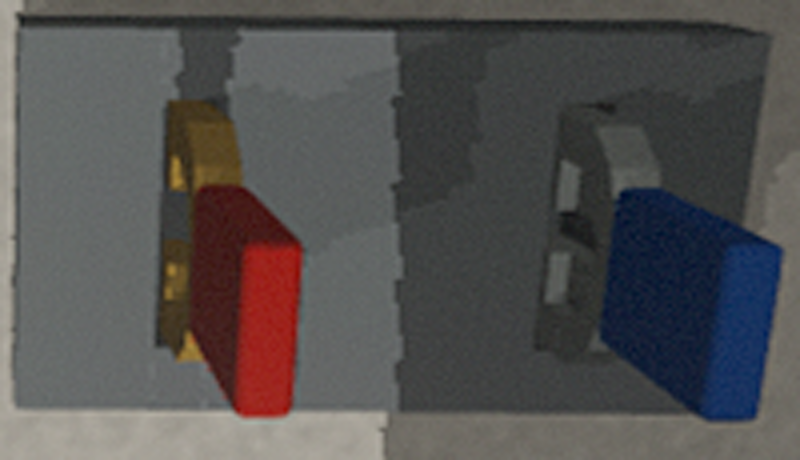

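```bash
python3 - <<'E'
from h import *
def plane(q):
    for _ in range(4):
        c=q.mean(0);n=np.linalg.svd(q-c,full_matrices=False)[2][2];r=(q-c)@n;q=q[abs(r)<max(.0012,2*np.median(abs(r)))]
    n=n*np.sign(n[1]);return c.round(4),n.round(3),len(q),"tilt",np.degrees(np.arcsin(n[2])).round(1),"yaw",np.degrees(np.arctan2(n[1],n[0])).round(1)
for nm in("wrist","side"):
    if nm=="wrist":
        f=np.load("w2.npz");W=cloud("wrist",f["d"],(f["p"],f["q"]));i=cv2.imread("pics/w2.png").astype(int)
    else:
        W=cloud("side",np.load("side0.npy"));i=cv2.imread("pics/side0.png").astype(int)
    z=W[...,2]
    red=(i[...,2]>1.8*i[...,1])&(i[...,2]>1.8*i[...,0])&(i[...,2]>60)&(z>.066)&(z<.105)
    blu=(i[...,0]>1.5*i[...,1])&(i[...,0]>1.8*i[...,2])&(z>.066)&(z<.105)
    for k,m in(("red",red),("blue",blu)):
        m=m&(W[...,1]>.1)&(W[...,1]<.3);print(nm,k,m.sum(),plane(W[m]))
        m2=m&(z>.08)
E
```

```text
wrist red 516 (array([0.5594, 0.2453, 0.0865]), array([0.222, 0.974, 0.041]), 375, 'tilt', np.float64(2.4), 'yaw', np.float64(77.2))
wrist blue 1057 (array([0.5429, 0.1704, 0.0866]), array([0.214, 0.977, 0.001]), 887, 'tilt', np.float64(0.1), 'yaw', np.float64(77.6))
side red 296 (array([0.5553, 0.2453, 0.0856]), array([0.173, 0.984, 0.04 ]), 202, 'tilt', np.float64(2.3), 'yaw', np.float64(80.0))
side blue 271 (array([0.5403, 0.1697, 0.0862]), array([0.177, 0.984, 0.01 ]), 194, 'tilt', np.float64(0.6), 'yaw', np.float64(79.8))
```

```bash
python3 -c "
from plan import *
delta([.5573,.2405,.098],np.radians(-101.6))"
```

```text
pos [0.5567 0.2843 0.2413] yaw -101.09 shift before turn mm [143.3  42.8  -9. ] after turn [143.3  42.7  -9.4] turn 0.0089 t 4.8
```

>>> servo_tool --targets '[0,14,-3,0.009,0,15,-3,0,0,13.7,-3.3,0,20,0,0,0,30,0,0,0]'

```text
time_s: 5.3
eef_pos: [0.5592, 0.2401, 0.1933]
eef_rot: [-0.072, 0.705, -0.071, -0.702]
wrist_force: [1.4, 0.3, -0.5]
opening: 0.472
```

>>> servo_tool --targets '[25,0,0,0,25,0,0,0,20,0,0,0,15,0,0,0,0,0,0,0]'

```text
time_s: 5.8
eef_pos: [0.5558, 0.2405, 0.104]
eef_rot: [0.071, -0.702, 0.072, 0.705]
wrist_force: [-0.3, 0.4, -0.4]
opening: 0.47
```

```bash
python3 - <<'E'
from plan import *
delta([.5573,.2405,.098],np.radians(-101.6))
p,d=cams.camera("wrist");cv2.imwrite("pics/w3.png",p)
E
```

```text
pos [0.5558 0.2405 0.104 ] yaw -101.58 shift before turn mm [ 6.  -0.4 -1.5] after turn [ 6.  -0.4 -1.5] turn 0.0003 t 5.8
```

View pics/w3.png

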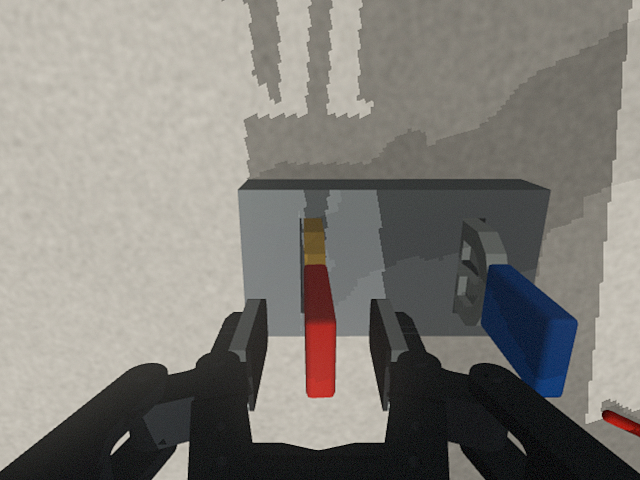

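>>> servo_tool --targets '[6,-0.4,-1.5,0,0,0,0,0,0,0,0,0,0,0,0,0,0,0,0,0]'

```text
time_s: 6.35
eef_pos: [0.559, 0.242, 0.1008]
eef_rot: [-0.071, 0.704, -0.071, -0.703]
wrist_force: [0.1, -0.4, 0.1]
opening: 0.466
```

>>> servo_tool --targets '[0,0,0,0,0,0,0,0,0,0,0,0,0,0,0,0,0,0,0,0]' --fingers 0

```text
time_s: 6.85
eef_pos: [0.559, 0.242, 0.1005]
eef_rot: [-0.071, 0.704, -0.071, -0.703]
wrist_force: [-0.0, 0.4, 1.8]
opening: 0.112
```

>>> servo_tool --targets '[0,0,0,0,0,0,0,0,0,0,0,0,0,0,0,0,0,0,0,0]'

```text
time_s: 7.35
eef_pos: [0.5589, 0.242, 0.1005]
eef_rot: [-0.071, 0.704, -0.071, -0.703]
wrist_force: [0.2, 1.5, 2.8]
opening: 0.108
```

```bash
python3 - <<'E'
from plan import *
delta([.5573,.2405,.098],np.radians(-101.6))
p,d=cams.camera("wrist");cv2.imwrite("pics/w4.png",p);print(telemetry.get_obs()["wrist_force"],telemetry.get_obs()["torque"])
E
```

```text
pos [0.5589 0.242  0.1005] yaw -101.53 shift before turn mm [2.5 1.8 1.3] after turn [2.5 1.8 1.3] turn 0.0012 t 7.35
[-0.4925734   2.17389033  2.45435966] [ 0.4281299  -0.04488093 -0.01908198]
```

View pics/w4.png

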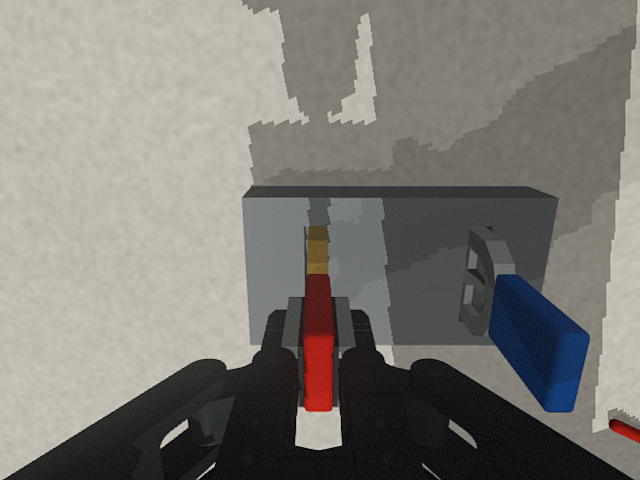

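>>> servo_tool --targets '[-6,0,0,0,-10,0,0,0,-14,0,0,0,-20,0,0,0,-20,0,0,0]'

```text
time_s: 7.9
eef_pos: [0.5586, 0.2413, 0.1718]
eef_rot: [0.071, -0.703, 0.071, 0.704]
wrist_force: [0.2, 0.1, -1.1]
opening: 0.108
```

>>> servo_tool --targets '[-25,0,0,0,-25,0,0,0,-25,0,0,0,-15,0,0,0,0,0,0,0]'

```text
time_s: 8.4
eef_pos: [0.5601, 0.2419, 0.2638]
eef_rot: [-0.071, 0.705, -0.071, -0.702]
wrist_force: [1.0, -0.4, -1.8]
opening: 0.112
```

```bash
python3 - <<'E'
from plan import *
delta([.5755,-.111,.265],np.radians(-99.9))
p,d=cams.camera("side");cv2.imwrite("pics/s5.png",p);o=telemetry.get_obs();print(o["wrist_force"],o["torque"],o["opening"])
p,d=cams.camera("wrist");cv2.imwrite("pics/w5.png",p);np.savez("w5.npz",d=d,p=o["eef_pos"],q=o["eef_rot"])
E
```

```text
pos [0.5601 0.2419 0.2638] yaw -101.53 shift before turn mm [ -1.4 342.7 -85.7] after turn [ -1.4 345.  -75.9] turn -0.0285 t 8.4
[-0.60143908 -0.65574848 -1.46630565] [-0.01240401  0.04931345  0.00457893] 0.10818806961664519
```

View pics/s5.png

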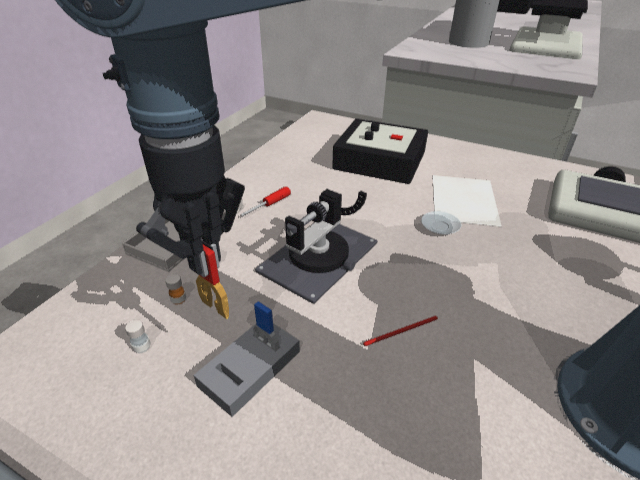

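View pics/w5.png

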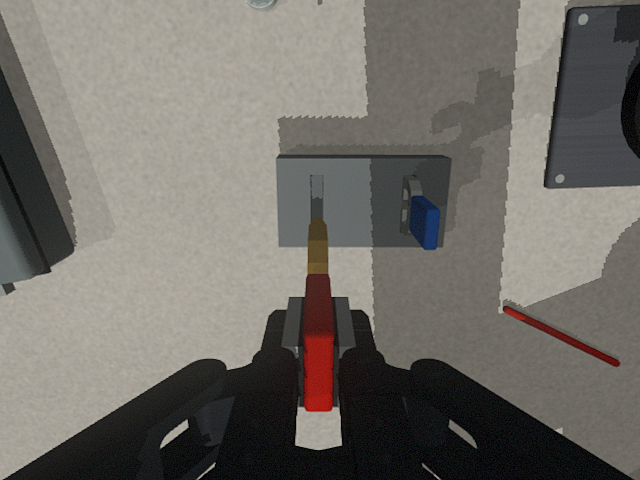

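```bash
python3 - <<'E'
from h import *
f=np.load("w5.npz");d=f["d"];W=cloud("wrist",d,(f["p"],f["q"]))
R=Ro.from_quat(np.roll(f["q"],-1)).as_matrix();T=(W-f["p"])@R*1e3
for v in range(214,412,6):
    u0=318
    row=T[v,295:345]; dd=d[v,295:345]
    m=abs(dd-dd[22])<.008
    print(v,T[v,u0].round(1),"y",T[v,295:345][m][:,1].min().round(1),T[v,295:345][m][:,1].max().round(1))
im=cv2.imread("pics/w5.png");cv2.imwrite("pics/w5c.png",cv2.resize(im[205:420,270:370],None,fx=2.7,fy=2.7,interpolation=cv2.INTER_CUBIC))
E
```

```text
214 [256.1  -0.8  18.1] y -7.4 3.0
220 [ 88.5  -0.8 -22.1] y -3.4 1.9
226 [ 76.9  -0.8 -22.2] y -5.3 3.2
232 [ 66.8  -0.8 -22.2] y -5.0 3.5
238 [ 56.4  -0.7 -22.5] y -5.3 3.3
244 [ 50.5  -0.7 -21.7] y -5.2 3.7
250 [ 48.9  -0.7 -19.4] y -5.1 3.6
256 [ 46.3  -0.7 -17.6] y -5.1 3.6
262 [ 43.7  -0.7 -15.9] y -5.0 3.5
268 [ 41.8  -0.7 -13.9] y -5.0 3.5
274 [ 35.9  -0.7 -13.7] y -5.0 3.5
280 [ 30.   -0.7 -13.6] y -5.6 4.2
286 [ 26.3  -0.7 -12.7] y -5.5 4.0
292 [ 18.6  -0.7 -13.8] y -5.3 4.2
298 [ 14.2  -0.7 -13.6] y -9.3 9.0
304 [ 10.2  -0.7 -13.2] y -9.1 8.7
310 [  6.3  -0.7 -13. ] y -8.8 8.4
316 [  1.8  -0.7 -13.1] y -8.6 8.2
322 [ -2.6  -0.7 -13.4] y -8.3 7.9
328 [ -6.5  -0.7 -13.5] y -8.2 7.7
334 [ -8.6  -0.7 -12.7] y -8.0 7.5
340 [ -9.3  -0.7 -11. ] y -7.8 7.3
346 [-9.  -0.7 -8.7] y -7.6 7.0
352 [-9.2 -0.7 -6.7] y -7.6 7.1
358 [-8.6 -0.7 -4.1] y -7.3 6.2
364 [-10.4  -0.7  -3.2] y -7.2 6.0
370 [-9.9 -0.7 -0.7] y -6.8 5.6
376 [-9.9 -0.7  1.6] y -6.8 5.7
382 [-9.2 -0.7  4.3] y -6.8 5.6
388 [-9.5 -0.7  6.3] y -6.8 5.6
394 [-9.3 -0.7  8.8] y -6.8 5.7
400 [-9.1 -0.7 11.3] y -6.9 5.6
406 [-8.5 -0.7 14.2] y -7.1 5.9
```

View pics/w5c.png

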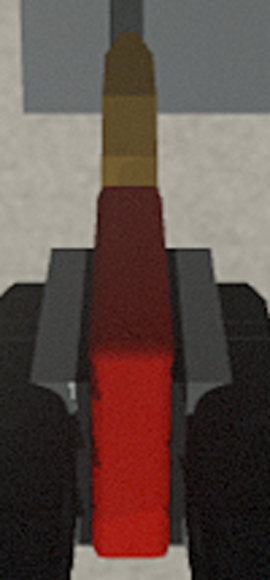

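```bash
python3 -c "
from plan import *
delta([.5772,-.1116,.264],np.radians(-99.8))"
```

```text
pos [0.5584 0.2416 0.2599] yaw -101.54 shift before turn mm [ -3.9 342.3 -89. ] after turn [ -3.9 344.9 -78.6] turn -0.0303 t 8.5
```

>>> servo_tool --targets '[-4,20,-5,-0.03,0,30,-7,0,0,35,-8,0,0,35,-8,0,0,35,-8,0]'

```text
time_s: 9.0
eef_pos: [0.566, 0.0817, 0.2621]
eef_rot: [0.06, -0.703, 0.06, 0.706]
wrist_force: [1.3, -0.7, -1.5]
opening: 0.108
```

>>> servo_tool --targets '[0,35,-8,0,0,35,-8,0,0,35,-8,0,0,30,-7,0,0,25,-6,0]'

```text
time_s: 9.5
eef_pos: [0.5752, -0.0826, 0.262]
eef_rot: [0.061, -0.703, 0.061, 0.706]
wrist_force: [-0.5, -0.3, -1.3]
opening: 0.106
```

>>> servo_tool --targets '[0,20,-4,0,0,10,-2,0,0,0,0,0,0,0,0,0,0,0,0,0]'

```text
time_s: 10.0
eef_pos: [0.5771, -0.1104, 0.2639]
eef_rot: [0.06, -0.704, 0.06, 0.705]
wrist_force: [-0.6, 1.1, -1.5]
opening: 0.108
```

```bash
python3 - <<'E'
from plan import *
delta([.5772,-.1116,.264],np.radians(-99.8))
for n in("side","scene","wrist"):
    o=telemetry.get_obs();p,d=cams.camera(n);cv2.imwrite(f"pics/{n}6.png",p);np.savez(f"{n}6.npz",d=d,p=o["eef_pos"],q=o["eef_rot"])
a=cv2.imread("pics/side6.png")[130:300,220:380];b=cv2.imread("pics/scene6.png")[160:330,230:390]
cv2.imwrite("pics/c6.png",cv2.resize(np.hstack([a,b]),None,fx=2.5,fy=2.5,interpolation=cv2.INTER_CUBIC))
delta([.5772,-.1116,.264],np.radians(-99.8))
E
```

```text
pos [ 0.5771 -0.1104  0.2639] yaw -99.74 shift before turn mm [-0.1  1.2 -0.3] after turn [-0.1  1.2 -0.3] turn 0.001 t 10.0
pos [ 0.5772 -0.1106  0.2643] yaw -99.74 shift before turn mm [ 0.3  1.  -0.1] after turn [ 0.3  1.  -0.1] turn 0.0011 t 10.15
```

View pics/c6.png

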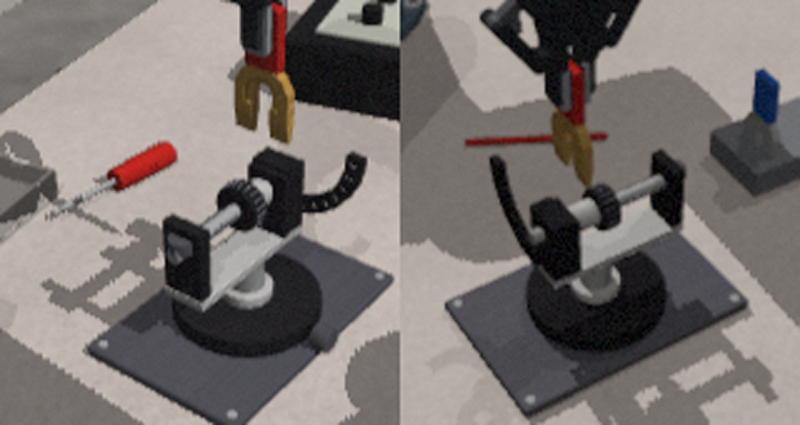

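View pics/wrist6.png

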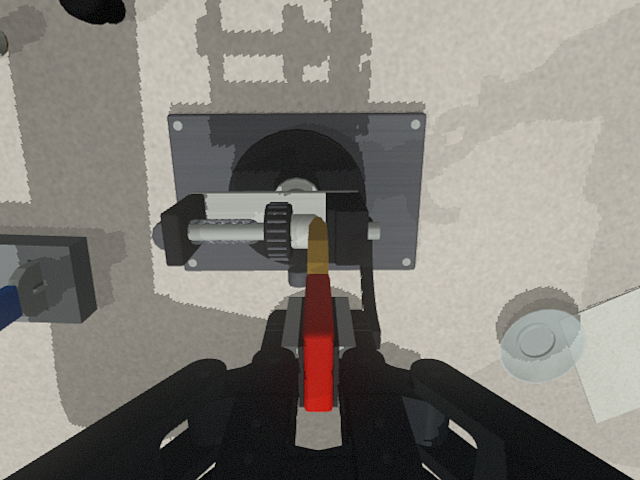

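```bash
python3 - <<'E'
from h import *
a=cv2.imread("pics/side6.png")[130:200,300:350];b=cv2.imread("pics/scene6.png")[180:240,280:330]
cv2.imwrite("pics/c6b.png",np.hstack([cv2.resize(a,(400,560),interpolation=cv2.INTER_CUBIC),cv2.resize(b,(400,560),interpolation=cv2.INTER_CUBIC)]))
f=np.load("wrist6.npz");d=f["d"];W=cloud("wrist",d,(f["p"],f["q"]))
# rod/nose/cyl again, block face edge
im=cv2.imread("pics/wrist6.png");cv2.imwrite("pics/w6c.png",cv2.resize(im[180:300,200:400],None,fx=4,fy=4,interpolation=cv2.INTER_CUBIC))
a=np.radians(9.8);S=W[...,0]*np.sin(a)+W[...,1]*np.cos(a);T=W[...,0]*np.cos(a)-W[...,1]*np.sin(a)
for v in (198,205,212,245,252): print(v,[(u,*(np.array([S[v,u],T[v,u],W[v,u,2]])*1e3).round(1)) for u in range(324,336)])
for v in (205,225,240): print(v,[(u,*(np.array([S[v,u],T[v,u],W[v,u,2]])*1e3).round(1)) for u in range(288,297)])
for v in (225,240): print(v,[(u,*(np.array([S[v,u],T[v,u],W[v,u,2]])*1e3).round(1)) for u in range(363,372)])
for v in (222,228): print(v,[(u,*(np.array([S[v,u],T[v,u],W[v,u,2]])*1e3).round(1)) for u in range(308,330,3)])
E
```

```text
198 [(324, np.float64(-14.4), np.float64(600.0), np.float64(77.4)), (325, np.float64(-15.2), np.float64(599.7), np.float64(75.9)), (326, np.float64(-15.5), np.float64(604.1), np.float64(95.8)), (327, np.float64(-9.9), np.float64(666.5), np.float64(381.9)), (328, np.float64(-16.9), np.float64(604.3), np.float64(96.9)), (329, np.float64(-17.6), np.float64(604.4), np.float64(97.2)), (330, np.float64(-18.3), np.float64(604.5), np.float64(97.7)), (331, np.float64(-19.1), np.float64(604.0), np.float64(95.4)), (332, np.float64(-19.8), np.float64(604.0), np.float64(95.7)), (333, np.float64(-20.5), np.float64(604.2), np.float64(96.6)), (334, np.float64(-21.3), np.float64(604.0), np.float64(95.7)), (335, np.float64(-21.9), np.float64(604.5), np.float64(97.7))]
205 [(324, np.float64(-14.4), np.float64(594.4), np.float64(76.6)), (325, np.float64(-15.2), np.float64(594.0), np.float64(75.2)), (326, np.float64(-15.5), np.float64(599.5), np.float64(98.2)), (327, np.float64(-15.8), np.float64(604.3), np.float64(118.8)), (328, np.float64(-16.4), np.float64(604.4), np.float64(119.1)), (329, np.float64(
[... 5918 characters left out ...]
, np.float64(-12.4), np.float64(609.9), np.float64(180.5)), (326, np.float64(-15.2), np.float64(592.4), np.float64(118.1)), (329, np.float64(-16.8), np.float64(596.6), np.float64(133.1))]
228 [(308, np.float64(-3.3), np.float64(591.2), np.float64(128.5)), (311, np.float64(-6.4), np.float64(609.9), np.float64(191.2)), (314, np.float64(-7.8), np.float64(609.5), np.float64(189.9)), (317, np.float64(-9.3), np.float64(609.7), np.float64(190.7)), (320, np.float64(-10.8), np.float64(609.8), np.float64(191.0)), (323, np.float64(-12.3), np.float64(609.7), np.float64(190.7)), (326, np.float64(-13.8), np.float64(609.7), np.float64(190.5)), (329, np.float64(-16.9), np.float64(592.0), np.float64(130.9))]
```

View pics/c6b.png

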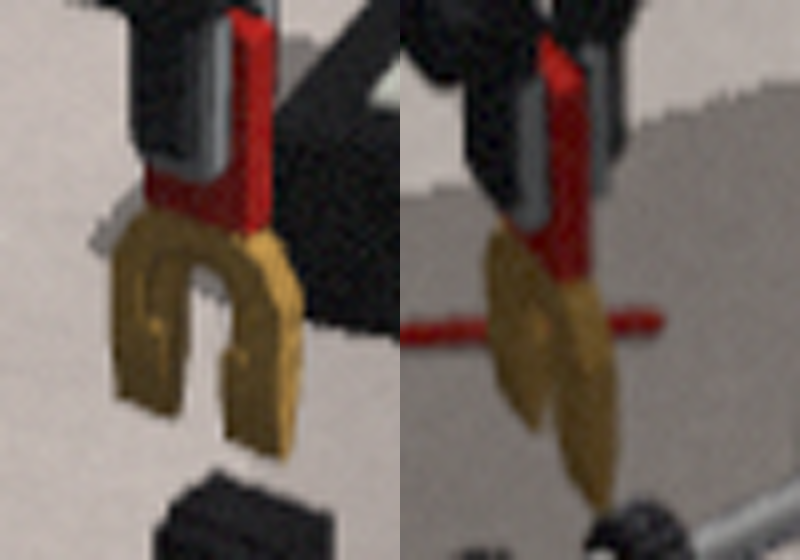

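View pics/w6c.png

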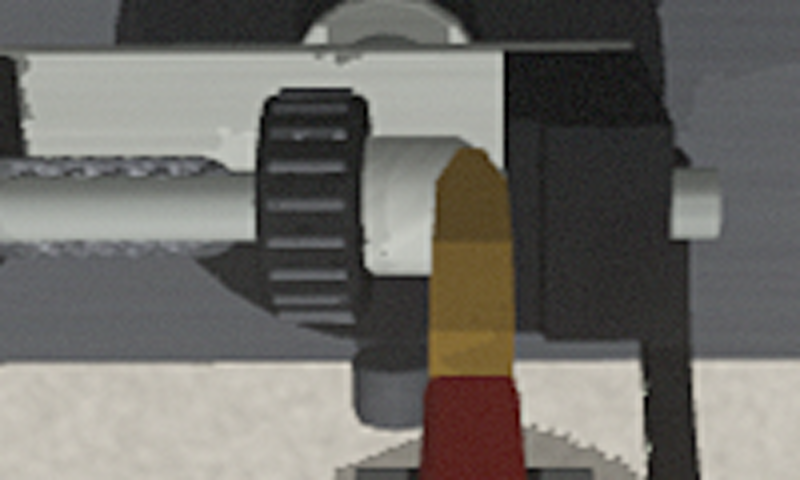

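```bash
python3 - <<'E'
from plan import *
from scipy.optimize import least_squares
f=np.load("wrist6.npz");W=cloud("wrist",f["d"],(f["p"],f["q"]))
w=W[210:256,190:268].reshape(-1,3);w2=W[210:262,293:308].reshape(-1,3);w3=W[215:250,370:382].reshape(-1,3)
w=w[(w[:,2]>.1195)&(w[:,2]<.127)&(w[:,1]>-.075)&(w[:,1]<-.035)]
w2=w2[(w2[:,2]>.120)&(w2[:,2]<.133)];w3=w3[(w3[:,2]>.1195)&(w3[:,2]<.127)]
A=np.vstack([w,w2,w3]);Rr=np.r_[np.full(len(w),.006),np.full(len(w2),.012),np.full(len(w3),.006)]
def res(x):
    s=np.sin(x[2]);c=np.cos(x[2]);lat=(A[:,0]-x[0])*c-(A[:,1]+.112)*s
    return np.hypot(lat,A[:,2]-x[1])-Rr
s=least_squares(res,[.577,.118,.19],loss="soft_l1",f_scale=.0005);print(len(w),len(w2),len(w3),s.x,np.degrees(s.x[2]))
a=np.radians(9.8);print("t rod",s.x[0]*np.cos(a)+.112*np.sin(a))
T=W[...,0]*np.cos(a)-W[...,1]*np.sin(a)
# block t extent at flat top
S=W[...,0]*np.sin(a)+W[...,1]*np.cos(a)
m=(S<-.022)&(S>-.038)&(W[...,2]>.128)&(W[...,2]<.139);t=T[m];print("block t",np.percentile(t,[.5,99.5]),t.mean())
m=np.zeros(T.shape,bool);m[228:240,313:324]=1;print("clip +x edge",np.median(T[m]),"z",np.median(W[...,2][m]))
p,R=pose();delta([.5772,-.1116,.264],np.radians(-99.8))
print("clip centre t",p[0]*np.cos(a)-p[1]*np.sin(a)-.0016)
E
```

```text
1250 506 171 [0.57554629 0.11823302 0.16679132] 9.556438793256795
t rod 0.5862113225306601
block t [0.56824869 0.60457497] 0.5874898444754839
clip +x edge 0.6098454345327122 z 0.20011663614358932
pos [ 0.5772 -0.1106  0.2643] yaw -99.74 shift before turn mm [ 0.3  1.  -0.1] after turn [ 0.3  1.  -0.1] turn 0.0011 t 10.15
clip centre t 0.5860518154160915
```

>>> servo_tool --targets '[0,1.2,-0.2,0,6,0,0,0,10,0,0,0,12,0,0,0,6,0,0,0]'

```text
time_s: 10.65
eef_pos: [0.5762, -0.1125, 0.2279]
eef_rot: [0.061, -0.703, 0.06, 0.706]
wrist_force: [-0.6, -0.6, -1.0]
opening: 0.111
```

>>> servo_tool --targets '[0,0,0,0,0,0,0,0,0,0,0,0,0,0,0,0,0,0,0,0]'

```text
time_s: 11.15
eef_pos: [0.5774, -0.1129, 0.2307]
eef_rot: [-0.06, 0.705, -0.061, -0.704]
wrist_force: [0.0, -0.2, -1.6]
opening: 0.107
```

```bash
python3 - <<'E'
from plan import *
delta([.5772,-.1116,.228],np.radians(-99.8))
for n in("side","wrist"):
    o=telemetry.get_obs();p,d=cams.camera(n);cv2.imwrite(f"pics/{n}7.png",p);np.savez(f"{n}7.npz",d=d,p=o["eef_pos"],q=o["eef_rot"])
a=cv2.imread("pics/side7.png")[150:290,230:350];b=cv2.imread("pics/wrist7.png")[180:320,230:390]
cv2.imwrite("pics/c7.png",np.hstack([cv2.resize(a,None,fx=2.8,fy=2.8,interpolation=cv2.INTER_CUBIC),cv2.resize(b,None,fx=2.8,fy=2.8,interpolation=cv2.INTER_CUBIC)]))
o=telemetry.get_obs();print(o["wrist_force"],o["torque"])
E
```

```text
pos [ 0.5774 -0.1129  0.2307] yaw -99.81 shift before turn mm [ 2.7 -1.2  0.4] after turn [ 2.7 -1.2  0.4] turn -0.0001 t 11.15
[-0.02820976 -0.03294512 -2.73934078] [-0.03402055 -0.01286794  0.00032389]
```

View pics/c7.png

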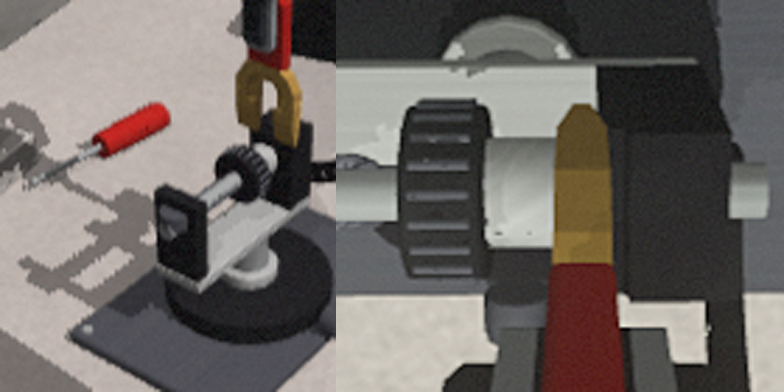

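```bash
cat > rel.py <<'E'
from plan import *
def rel(fn):
    f=np.load(fn);W=cloud("wrist",f["d"],(f["p"],f["q"]));a=np.radians(9.8)
    S=(W[...,0]*np.sin(a)+W[...,1]*np.cos(a))*1e3;T=(W[...,0]*np.cos(a)-W[...,1]*np.sin(a))*1e3;z=W[...,2]*1e3
    m=(z>100)&(z<140)&(S>-45)&(S<-12)&(T>568)&(T<606);b=S[m]
    col=(abs(T-586)<17)&(z>124)&(z<140)
    blk=S[col&(S<-13)&(S>-60)];print("block s range",np.percentile(blk,[1,99]).round(1) if len(blk) else None)
    r=S[col&(z>133)&(S>0)&(S<30)];print("ring s min",np.percentile(r,[2]).round(1))
    p=f["p"];c=p*1e3
    s=c[0]*np.sin(a)+c[1]*np.cos(a)+.75;t=c[0]*np.cos(a)-c[1]*np.sin(a)-1.6
    print("clip s,t",s.round(2),t.round(2),"want -11.0, 586.2; tip z",(c[2]-94.7).round(1))
rel(__import__("sys").argv[1])
E
python3 rel.py wrist6.npz;python3 rel.py wrist7.npz; python3 -c "
from plan import *
delta([.5772,-.1116,.228])"
```

```text
block s range [-47.7 -16.1]
ring s min [8.1]
clip s,t -9.87 585.98 want -11.0, 586.2; tip z 169.6
block s range [-48.9 -18.4]
ring s min [8.]
clip s,t -12.2 586.52 want -11.0, 586.2; tip z 136.0
pos [ 0.5773 -0.1129  0.2306] yaw -99.81 shift before turn mm [ 2.6 -1.2  0.3] after turn [ 2.6 -1.2  0.3] turn 0 t 11.25
```

>>> servo_tool --targets '[0,-1,0.3,0,0,0,0,0,0,0,0,0,0,0,0,0,0,0,0,0]'

```text
time_s: 11.75
eef_pos: [0.5771, -0.1118, 0.2303]
eef_rot: [0.06, -0.705, 0.06, 0.705]
wrist_force: [-0.1, 0.2, -2.2]
opening: 0.111
```

```bash
python3 -c "
from plan import *
delta([.5772,-.1116,.226],np.radians(-99.8))"
```

```text
pos [ 0.5771 -0.1118  0.2303] yaw -99.81 shift before turn mm [ 4.3 -0.2 -0.1] after turn [ 4.3 -0.2 -0.1] turn -0.0001 t 11.75
```

Well aligned. Descend stepwise, watching force.

>>> servo_tool --targets '[2,0,0,0,2,0,0,0,2,0,0,0,2,0,0,0,0,0,0,0]'

```text
time_s: 12.25
eef_pos: [0.5768, -0.1117, 0.2218]
eef_rot: [0.061, -0.704, 0.06, 0.705]
wrist_force: [0.6, 0.5, -1.1]
opening: 0.107
```

>>> servo_tool --targets '[2,0,0,0,2,0,0,0,2,0,0,0,2,0,0,0,0,0,0,0]'

```text
time_s: 12.75
eef_pos: [0.5773, -0.1124, 0.215]
eef_rot: [-0.06, 0.705, -0.061, -0.704]
wrist_force: [-0.5, -2.4, 1.4]
opening: 0.113
```

```bash
python3 - <<'E'
from plan import *
delta([.5772,-.1116,.177],np.radians(-99.8))
o=telemetry.get_obs();p,d=cams.camera("wrist");cv2.imwrite("pics/w8.png",p);np.savez("w8.npz",d=d,p=o["eef_pos"],q=o["eef_rot"])
print(o["wrist_force"],o["torque"])
p,d=cams.camera("side")
cv2.imwrite("pics/c8.png",np.hstack([cv2.resize(p[150:290,230:350],None,fx=2.8,fy=2.8,interpolation=cv2.INTER_CUBIC),cv2.resize(cv2.imread("pics/w8.png")[160:300,230:390],None,fx=2.8,fy=2.8,interpolation=cv2.INTER_CUBIC)]))
E
python3 rel.py w8.npz
```

```text
pos [ 0.5773 -0.1124  0.215 ] yaw -99.81 shift before turn mm [38.  -0.8  0.3] after turn [38.  -0.8  0.3] turn -0.0002 t 12.75
[-0.49910028 -2.39015552  1.43335042] [-0.5794739   0.15036585  0.02531381]
block s range [-48.6 -17.7]
ring s min [9.1]
clip s,t -11.76 586.46 want -11.0, 586.2; tip z 120.3
```

View pics/c8.png

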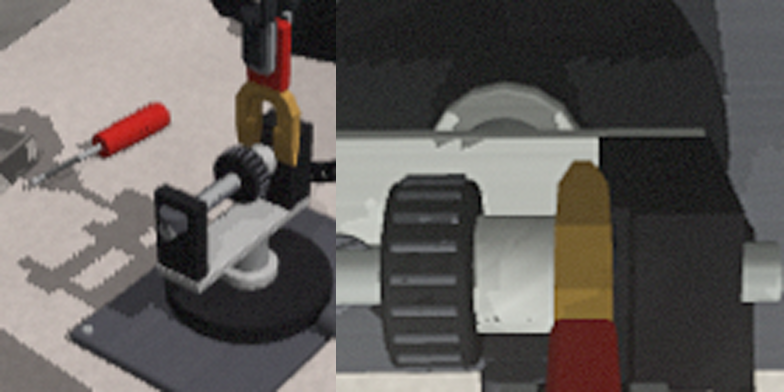

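>>> servo_tool --targets '[2,-0.3,0,0,2,-0.3,0,0,2,0,0,0,1,0,0,0,0,0,0,0]'

```text
time_s: 13.35
eef_pos: [0.5772, -0.1114, 0.2069]
eef_rot: [0.06, -0.704, 0.061, 0.705]
wrist_force: [0.8, -3.9, -0.1]
opening: 0.108
```

>>> servo_tool --targets '[2,0,0,0,2,0,0,0,2,0,0,0,1,0,0,0,0,0,0,0]'

```text
time_s: 13.85
eef_pos: [0.577, -0.1111, 0.1998]
eef_rot: [0.061, -0.704, 0.06, 0.705]
wrist_force: [0.7, -4.5, -0.5]
opening: 0.109
```

```bash
python3 - <<'E'
from plan import *
delta([.5772,-.1116,.177],np.radians(-99.8))
o=telemetry.get_obs();p,d=cams.camera("wrist");cv2.imwrite("pics/w9.png",p);np.savez("w9.npz",d=d,p=o["eef_pos"],q=o["eef_rot"])
print(o["wrist_force"],o["torque"])
p,d=cams.camera("side")
cv2.imwrite("pics/c9.png",np.hstack([cv2.resize(p[150:290,230:350],None,fx=2.8,fy=2.8,interpolation=cv2.INTER_CUBIC),cv2.resize(cv2.imread("pics/w9.png")[160:300,230:390],None,fx=2.8,fy=2.8,interpolation=cv2.INTER_CUBIC)]))
E
python3 rel.py w9.npz
```

```text
pos [ 0.577  -0.1111  0.1998] yaw -99.81 shift before turn mm [22.8  0.4 -0.3] after turn [22.8  0.4 -0.3] turn -0.0002 t 13.85
[ 0.69865313 -4.51218293 -0.49064254] [-0.97650336 -0.15387813  0.05132635]
block s range [-47.6 -16.4]
ring s min [13.7]
clip s,t -10.55 585.88 want -11.0, 586.2; tip z 105.1
```

View pics/c9.png

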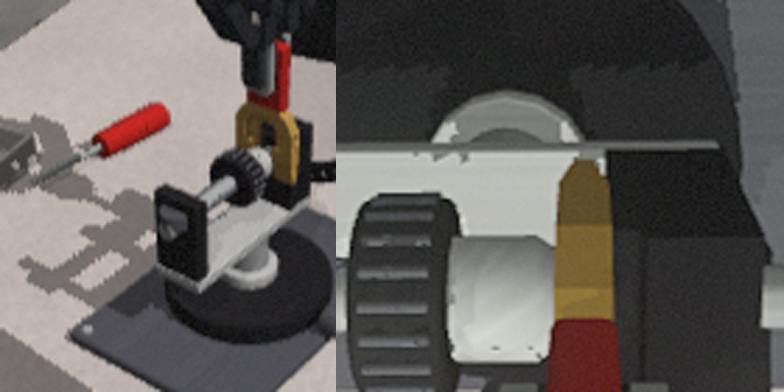

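>>> servo_tool --targets '[2,0.3,-0.2,0,2,0,0,0,2,0,0,0,2,0,0,0,0,0,0,0]'

```text
time_s: 14.45
eef_pos: [0.5771, -0.1114, 0.1917]
eef_rot: [0.061, -0.704, 0.06, 0.705]
wrist_force: [0.8, -4.8, -2.6]
opening: 0.112
```

>>> servo_tool --targets '[2,0,0,0,2,0,0,0,2,0,0,0,1,0,0,0,0,0,0,0]'

```text
time_s: 14.95
eef_pos: [0.5772, -0.1114, 0.1848]
eef_rot: [0.061, -0.704, 0.06, 0.705]
wrist_force: [-0.3, -4.7, -2.8]
opening: 0.105
```

```bash
python3 - <<'E'
from plan import *
delta([.5772,-.1116,.177],np.radians(-99.8))
o=telemetry.get_obs();p,d=cams.camera("wrist");cv2.imwrite("pics/w10.png",p);np.savez("w10.npz",d=d,p=o["eef_pos"],q=o["eef_rot"])
print(o["wrist_force"],o["torque"])
E
python3 rel.py w10.npz
```

```text
pos [ 0.5772 -0.1114  0.1848] yaw -99.81 shift before turn mm [ 7.8  0.1 -0. ] after turn [ 7.8  0.1 -0. ] turn -0.0002 t 14.95
[-0.33179873 -4.73716659 -2.78632292] [-0.86526793 -0.05326451 -0.02703082]
block s range [-48.1 -16.3]
ring s min [12.6]
clip s,t -10.83 586.15 want -11.0, 586.2; tip z 90.1
```

Perfectly aligned; 7.8 mm to go. Slower now.

>>> servo_tool --targets '[1,0,0,0,1,0,0,0,1,0,0,0,1,0,0,0,0,0,0,0]'

```text
time_s: 15.5
eef_pos: [0.5772, -0.1114, 0.181]
eef_rot: [0.061, -0.704, 0.06, 0.705]
wrist_force: [0.1, -3.7, -2.9]
opening: 0.11
```

>>> servo_tool --targets '[1,0,0,0,0.5,0,0,0,0.5,0,0,0,0,0,0,0,0,0,0,0]'

```text
time_s: 16.0
eef_pos: [0.5773, -0.1115, 0.1794]
eef_rot: [-0.06, 0.705, -0.06, -0.704]
wrist_force: [-0.1, -3.4, 0.5]
opening: 0.109
```

```bash
python3 - <<'E'
from plan import *
delta([.5772,-.1116,.177],np.radians(-99.8))
o=telemetry.get_obs();p,d=cams.camera("wrist");cv2.imwrite("pics/w11.png",p);np.savez("w11.npz",d=d,p=o["eef_pos"],q=o["eef_rot"])
print(o["wrist_force"],o["torque"])
E
python3 rel.py w11.npz
```

```text
pos [ 0.5773 -0.1115  0.1794] yaw -99.81 shift before turn mm [2.4 0.1 0.1] after turn [2.4 0.1 0.1] turn -0.0001 t 16.0
[-0.08633808 -3.4006133   0.51811573] [-0.64603225  0.06237613  0.01283276]
block s range [-48.3 -14.7]
ring s min [10.1]
clip s,t -10.85 586.3 want -11.0, 586.2; tip z 84.7
```

>>> servo_tool --targets '[0.5,0,0,0,0.5,0,0,0,0,0,0,0,0,0,0,0,0,0,0,0]'

```text
time_s: 16.55
eef_pos: [0.5773, -0.1115, 0.1782]
eef_rot: [-0.06, 0.705, -0.06, -0.705]
wrist_force: [-0.6, -2.7, -0.3]
opening: 0.113
```

>>> servo_tool --targets '[0.5,0,0,0,0.5,0,0,0,0,0,0,0,0,0,0,0,0,0,0,0]'

```text
time_s: 17.05
eef_pos: [0.5773, -0.1115, 0.1772]
eef_rot: [0.06, -0.704, 0.06, 0.705]
wrist_force: [0.4, -3.3, -1.2]
opening: 0.111
```

>>> servo_tool --targets '[0.4,0,0,0,0.3,0,0,0,0,0,0,0,0,0,0,0,0,0,0,0]'

```text
time_s: 17.55
eef_pos: [0.5774, -0.1115, 0.1768]
eef_rot: [-0.06, 0.705, -0.06, -0.704]
wrist_force: [-0.7, -2.8, 2.4]
opening: 0.105
```

>>> servo_tool --targets '[0.3,0,0,0,0,0,0,0,0,0,0,0,0,0,0,0,0,0,0,0]'

```text
time_s: 18.05
eef_pos: [0.5774, -0.1115, 0.1767]
eef_rot: [-0.06, 0.705, -0.06, -0.704]
wrist_force: [-2.6, -2.5, 5.6]
opening: 0.109
```

```bash
python3 -c "
from plan import *
o=telemetry.get_obs();print(o['eef_pos'],o['wrist_force'])"
```

```text
[ 0.57740581 -0.11150532  0.17671345] [-2.57439895 -2.4582506   5.59522903]
```

>>> servo_tool --targets '[0.3,0,0,0,0,0,0,0,0,0,0,0,0,0,0,0,0,0,0,0]'

```text
time_s: 18.55
eef_pos: [0.5774, -0.1115, 0.1766]
eef_rot: [-0.06, 0.705, -0.06, -0.704]
wrist_force: [-2.6, -2.3, 7.3]
opening: 0.105
```

>>> servo_tool --targets '[0.4,0,0,0,0,0,0,0,0,0,0,0,0,0,0,0,0,0,0,0]'

```text
time_s: 19.05
eef_pos: [0.5775, -0.1115, 0.1766]
eef_rot: [-0.06, 0.705, -0.06, -0.704]
wrist_force: [-3.1, -2.3, 9.0]
opening: 0.109
```

>>> servo_tool --targets '[0.4,0,0,0,0,0,0,0,0,0,0,0,0,0,0,0,0,0,0,0]'

```text
time_s: 19.55
eef_pos: [0.5775, -0.1116, 0.1766]
eef_rot: [-0.06, 0.705, -0.061, -0.704]
wrist_force: [-5.0, -1.7, 11.3]
opening: 0.11
```

```bash
python3 - <<'E'
from plan import *
o=telemetry.get_obs();p,d=cams.camera("wrist");cv2.imwrite("pics/w12.png",p);np.savez("w12.npz",d=d,p=o["eef_pos"],q=o["eef_rot"])
print(o["wrist_force"],o["torque"])
p,d=cams.camera("side")
cv2.imwrite("pics/c12.png",np.hstack([cv2.resize(p[150:290,230:350],None,fx=2.8,fy=2.8,interpolation=cv2.INTER_CUBIC),cv2.resize(cv2.imread("pics/w12.png")[160:300,230:390],None,fx=2.8,fy=2.8,interpolation=cv2.INTER_CUBIC)]))
E
python3 rel.py w12.npz
```

```text
[-5.03119398 -1.6602032  11.33517531] [-0.30392248  0.94932222  0.01394555]
block s range [-48.7 -14.3]
ring s min [10.2]
clip s,t -10.89 586.48 want -11.0, 586.2; tip z 81.9
```

View pics/c12.png

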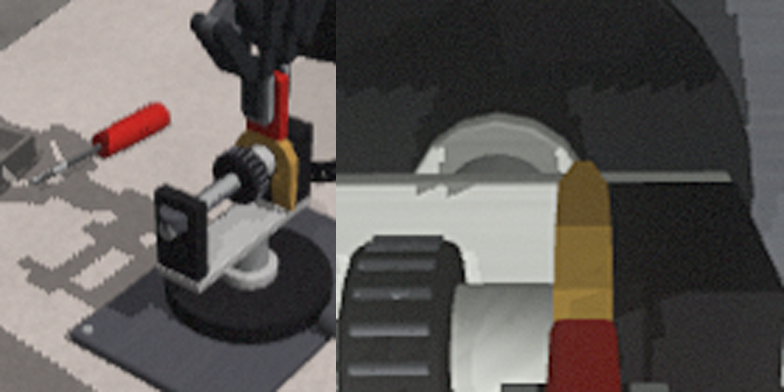

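>>> servo_tool --targets '[0,0,0,0,0,0,0,0,0,0,0,0,0,0,0,0,0,0,0,0]' --fingers 30

```text
time_s: 20.15
eef_pos: [0.5772, -0.1113, 0.1749]
eef_rot: [0.061, -0.704, 0.06, 0.705]
wrist_force: [0.4, -0.2, -0.4]
opening: 0.353
```

```bash
python3 - <<'E'
from plan import *
o=telemetry.get_obs();p,d=cams.camera("wrist");cv2.imwrite("pics/w13.png",p);np.savez("w13.npz",d=d,p=o["eef_pos"],q=o["eef_rot"])
print(o["wrist_force"],o["torque"],o["eef_pos"])
E
python3 rel.py w13.npz
```

```text
[ 0.39887672 -0.22062626 -0.38682022] [-0.05384607  0.0319687   0.02416287] [ 0.5772104  -0.11131184  0.17486081]
block s range [-48.6 -14.5]
ring s min [10.5]
clip s,t -10.69 586.13 want -11.0, 586.2; tip z 80.2
```

View pics/w13.png

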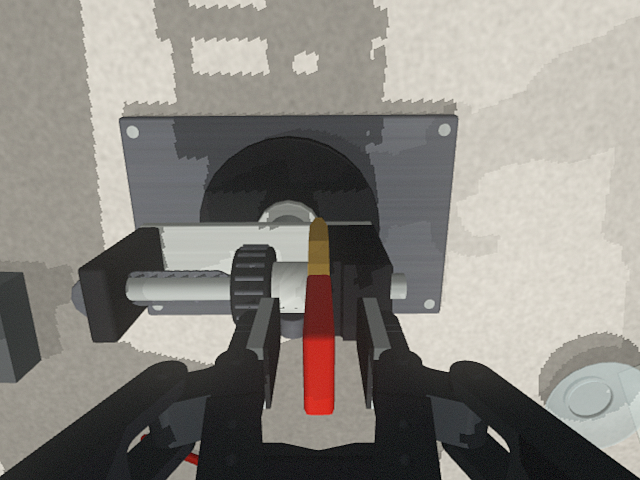

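The jaws are open, clear of the red tab (cols 303–335 between pads at 275 and 365), forces are zero. Retreat straight up.

>>> servo_tool --targets '[-8,0,0,0,-15,0,0,0,-20,0,0,0,-25,0,0,0,-25,0,0,0]'

```text
time_s: 20.7
eef_pos: [0.5775, -0.1116, 0.2706]
eef_rot: [-0.06, 0.705, -0.061, -0.704]
wrist_force: [-0.1, -0.1, 0.3]
opening: 0.35
```

>>> servo_tool --targets '[-20,0,0,0,-10,0,0,0,0,0,0,0,0,0,0,0,0,0,0,0]'

```text
time_s: 21.2
eef_pos: [0.5767, -0.1112, 0.2968]
eef_rot: [0.061, -0.704, 0.06, 0.705]
wrist_force: [-0.3, 0.1, -0.1]
opening: 0.353
```

```bash
python3 - <<'E'
from plan import *
for n in("side","scene","wrist"):
    o=telemetry.get_obs();p,d=cams.camera(n);cv2.imwrite(f"pics/{n}14.png",p);np.savez(f"{n}14.npz",d=d,p=o["eef_pos"],q=o["eef_rot"])
f=np.load("wrist14.npz");W=cloud("wrist",f["d"],(f["p"],f["q"]));i=cv2.imread("pics/wrist14.png").astype(int)
z=W[...,2];red=(i[...,2]>1.8*i[...,1])&(i[...,2]>1.8*i[...,0])&(i[...,2]>70)&(z>.14)&(z<.25)
q=W[red&(z>np.percentile(z[red],90)-.004)];r=cv2.minAreaRect(q[:,:2].astype(np.float32));print("tab top z",np.median(q[:,2]),r,"expect z",.1182+.050+.018)
print(o["wrist_force"],o["time_s"])
a=cv2.imread("pics/side14.png")[160:280,250:360];b=cv2.imread("pics/scene14.png")[200:320,250:360]
cv2.imwrite("pics/c14.png",cv2.resize(np.hstack([a,b]),None,fx=3.6,fy=3.6,interpolation=cv2.INTER_CUBIC))
E
python3 rel.py wrist14.npz
```

```text
tab top z 0.18592830189664358 ((0.5766294002532959, -0.11071091145277023), (0.009122666902840137, 0.029130231589078903), 80.16041564941406) expect z 0.1862
[ 0.00999294  0.33871114 -0.15021963] 21.3
block s range [-47.6 -15.6]
ring s min [10.1]
clip s,t -10.75 585.7 want -11.0, 586.2; tip z 202.1
```

View pics/c14.png

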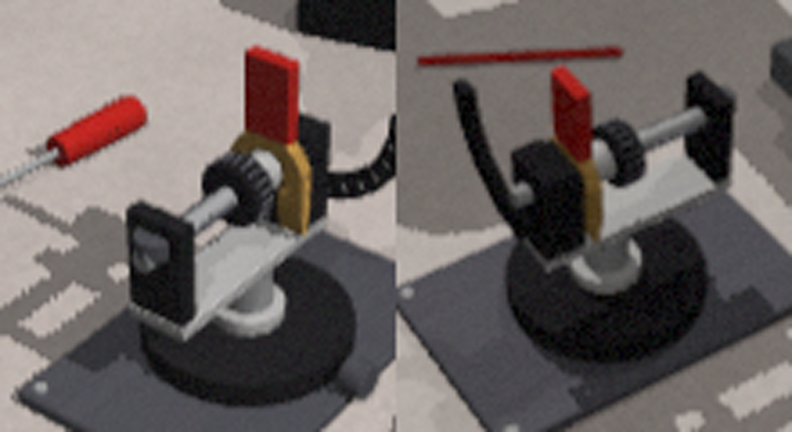

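View pics/wrist14.png

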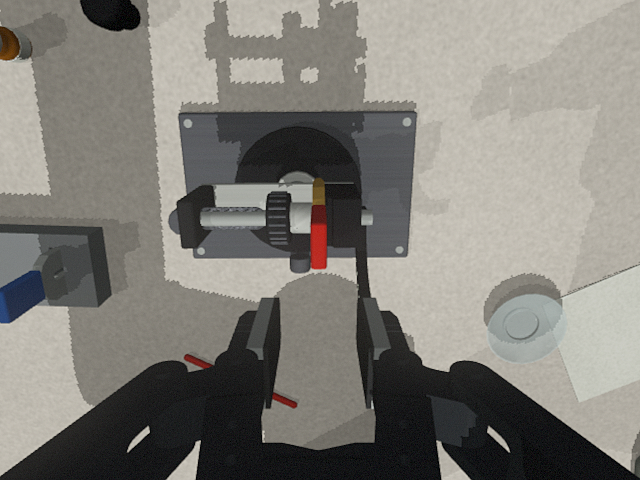

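View pics/side14.png

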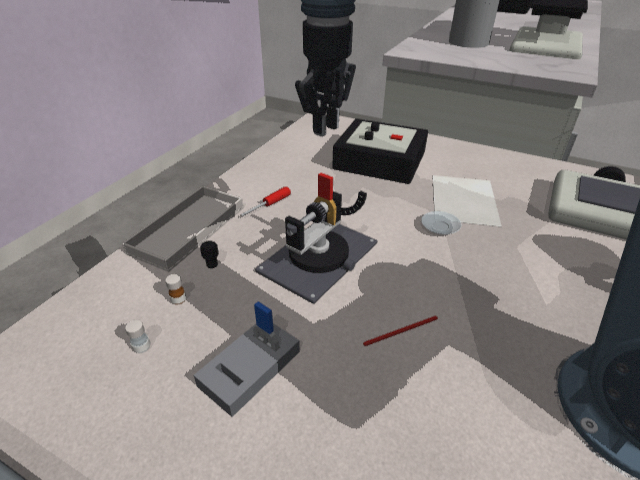

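The clip sits upright between block and drum, tab top at z = 0.1859 m (0.1862 m expected when home). The drum is about 2 mm back, the blue clip is still in the rack and the other things are unmoved.

```bash
python3 -c "
from bench import workorder
print(workorder.hand_in())"
```

```text
the job is handed in; nothing more can be done
None
```

I took the brass clip with the red tab out of the rack and pressed it, gap down and recess towards the drum, over the rod. I let go and handed the job in at about 21 s of the 67 s allowed.

**Pressing:** I bore down until the wrist force read about 11 N upward (about 13 N allowing for the clip's weight).

**Seating:** After letting go, the tab top measured z = 0.1859 m, against 0.1862 m expected when home. The clip's centre was about 0.3 mm from the target.

**Drum:** It went back about 5.7 mm as the clip's full thickness passed, then returned to about 2.1 mm, so the nose has snapped into the recess.

**Robot and surroundings:** The gripper is open and about 12 cm up, with wrist force near zero. In the last side view the blue clip is still in the rack and everything else looks unmoved.

**Disagreements:** The arm ended up to 1–4 mm off its commanded positions, so I corrected it from the measured pose before inserting the clip. A sideways force of about 5 N built up while bearing down; it vanished when I released the clip. No final check failed.

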